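# Sweep the river stones into the pan

### The job

With closed fingers, sweep the three flat round river stones across the potting table into the open-fronted steel pan, so that each lies flat and wholly inside its mouth. Push them along the table at an easy pace: never lift, tip over or flick them. Leave the small pot, square pot foot, saucer and scoop standing where they are.

Things in the scene. Friction and masses are not known exactly. Their poses are not given: they have to be found in the camera images.
- stone_a: flat round grey river stone, 44 mm across, 18 mm high, upright flanks with rounded edges, roughly 65 g, lying flat and loose on the table; origin at the centre of its underside
- stone_b: flat round grey river stone, 40 mm across, 16 mm high, upright flanks with rounded edges, roughly 50 g, lying flat and loose on the table; origin at the centre of its underside
- stone_c: flat round grey river stone, 36 mm across, 20 mm high, upright flanks with rounded edges, roughly 50 g, lying flat and loose on the table; origin at the centre of its underside
- pan: low stainless sweep pan, fixed: three walls 30 mm high, 4 mm thick, round a floor 240 mm wide (its x) and 140 mm deep (its y); the -y side is all open mouth, the floor level with the table, no lip. A 75 mm handle tab (underside 18 mm up) sticks out behind the back wall (+y). Origin: centre of the floor, on the table; mouth 70 mm from it towards -y, back wall 70 mm towards +y
- pot: small grey ceramic pot, open top, about 62 mm across the rim and 55 mm high, standing loose near the stones; origin at the centre of its underside; not to be disturbed
- foot: square grey pot foot, a block 32 x 32 x 24 mm high, loose near the stones; origin at the centre of its underside; not to be disturbed
- saucer: orange silicone plant saucer, 110 mm across, 16 mm high, lying loose on the far side of the stones; origin at the centre of its underside; not to be disturbed
- scoop: stainless scoop lying loose on the robot side of the stones: a 100 x 54 mm open blade with 22 mm sides along its +x, an 18 mm thick handle 95 mm long along its -x; origin where blade and handle meet, on the underside; not to be disturbed
Things that resemble listed ones, but are neither listed nor needed, are in the scene too. Leave any pink look-alike of the stone_b alone.

How it is judged:
At the end, for the whole second after the job is handed in: All three stones rest flat on the floor of the pan (tilt under 0.2 rad, slower than 10 mm/s), their centres between its side walls and at least 17 mm past its mouth; pot, foot, saucer and scoop are upright and within 15 mm of where they began (y of stone_a in the frame of pan between -0.053 and 0.07 m and x of stone_a in the frame of pan between -0.12 and 0.12 m and height (world z) of each of stone_a, stone_b, stone_c below 0.005 m and linear speed of each of stone_a, stone_b, stone_c below 0.01 m/s and angle between each of stone_a, stone_b, stone_c, pot, foot, saucer, scoop's own z axis and vertical below 0.2 rad and y of stone_b in the frame of pan between -0.053 and 0.07 m and x of stone_b in the frame of pan between -0.12 and 0.12 m and y of stone_c in the frame of pan between -0.053 and 0.07 m and x of stone_c in the frame of pan between -0.12 and 0.12 m and distance of each of pot, foot, saucer, scoop from where it was at the start of the episode below 0.015 m); the robot touches nothing.
It fails at once if a stone is lifted (its underside's centre over 12 mm up) or tipped over 0.6 rad (height (world z) of any of stone_a, stone_b, stone_c above 0.012 m or angle between any of stone_a, stone_b, stone_c's own z axis and vertical above 0.6 rad).
It fails at once if a stone is flicked: it goes faster than 0.6 m/s (linear speed of any of stone_a, stone_b, stone_c above 0.6 m/s).
It fails at once if a bystander is moved over 15 mm or tipped (distance of any of pot, foot, saucer, scoop from where it was at the start of the episode above 0.015 m or angle between any of pot, foot, saucer, scoop's own z axis and vertical above 0.3 rad).
It also fails if it takes over 67 s, if anything falls off the work surface, if the arm or the gripper's body presses on something with over 40 N, if the wrist force passes 120 N, or if a joint passes its speed limit or range.

### The arm

A 6-joint arm with a two-finger parallel gripper is mounted at the origin on the work surface. World frame = base frame: x ahead of the robot, y to its left, z up, the work surface at z = 0. Lengths are in m, angles in rad, forces in N, time in s.
With the tool pointing down it reaches from about 0.3 to 0.875 m from the base axis. Payload 4.2 kg.
Tool frame: the origin (TCP) lies midway between the tips of the shut fingers; the grasp point (between the pads) lies bot.grip_point_offset behind it (bot.grip_point_offset is the distance from the TCP to the grasp point, in m); z points along the fingers, x is the direction in which the jaws open and shut, and the axes are right-handed (so a half turn about z gives the same grasp; the last joint's range is limited). The gripper opens to 85 mm and grips with 20 to 120 N. Pads are 22 mm wide; open, the fingers measure 114 mm over their backs; the gripper's body (76 mm by 85 mm) begins 54 mm behind the grasp point. The pads swing forward as they close: fully open they stand 13 mm farther back than shut.
Start: joints at [-1.234, 0.32, 1.565, -0, 1.257, -0.02], TCP at [0.201, -0.539, 0.231] pointing down, gripper open.
Joint ranges: [-3.11, 3.11], [-0.84, 2.01], [0.21, 2.61], [-1.34, 4.49], [0.05, 2.63], [-2.56, 2.56]. Speed limits (rad/s): [2.57, 2.57, 3.14, 3.14, 3.14, 3.14].

### API

Orientations are given as [roll, pitch, yaw] about the fixed x, y, z axes, in that order (R = Rz(yaw) Ry(pitch) Rx(roll)).
In Python, from plant import sense, optics, workorder, bot gives the robot as it stands.
- The arm moves only by the tool arm_command, never from a script. Its argument "commands" is a list of rows, each a list of 7 numbers: the shift along the tool's x, y, z in cm, then the turn, a rotation vector about the tool's x, y, z in rad, then the finger opening in cm, from 0 to 8.54. In form: [[x, y, z, ax, ay, az, hand], ...]. A call has exactly 5 rows; each row is the pose to reach, as a shift and turn from the pose commanded when the call began, along the tool's axes at that moment; what a row does not reach only later rows make up. A row lasts 1/8 s, in which the tool goes at most 62.5 mm and 10.7 degrees, less where a joint would pass 70% of its speed; a pose out of reach is approached as far as the arm can. A call with a gripper value outside its range is refused whole. The fingers move at their own pace and stop on an object; "force" is the grip in N (left out, the last holds). Time passes only in rows, so rows that repeat a pose let the fingers close, or fill a call up. It gives the time, the measured TCP pose, the force and the opening at its end, in the units of the state.
- sense(): the state, without advancing time (a new reading comes with each control period).
- optics.grab_frame(name): name is "side" or "top"; returns a dict with "frame" (480x640x3 uint8, red, green, blue), "depth" (480x640 float32, m along the optical axis (not along the pixel's ray), 0 where there is no reading), "fov_y" (degrees; the focal length in pixels is half the picture's height over the tangent of half this angle, whatever the lens; pixels are square), "cx", "cy" (the principal point, pixels), "k1" (the pictures are not rectified: a ray, as slopes to the right and down, at radius r is drawn at 1 + k1 r^2 times it, then the intrinsics apply), "R" (3x3) and "t" (3): a world point X has camera coordinates R X + t. Camera axes: x right, y down, z forward; pixel columns grow to the right and rows downward; lengths in m; the calibration is good to about 2 mm. A picture is of the moment at which its call begins.
- workorder.job_done(): hands the job in, once; it reports no verdict.
The state is a dict: "time": time; "qpos": joint angles; "dq": joint speeds; "joint_torque": joint torques, N m; "eef_pos": TCP position; "tcp_rot": TCP orientation; "force": force on the tool from outside, world axes, zero at the start; "ft_torque": the same for the moment, N m; "finger_gap": finger opening in m.
Only numpy, scipy, OpenCV 4.12 (cv2) and the standard library are available. Lean on these libraries where they do the work, as an engineer would, in place of code of your own. Each camera call takes 0.05 s, during which the arm holds its last target.

## Working session

There is one attempt and no reset: what is moved stays moved. The work goes in short steps, Python scripts to look and compute and a tool call to move; the robot and the scene stay as the last step left them, time stands still between calls to the robot, and variables do not carry over. Pictures are saved under pics/ and viewed, and the job is handed in when it is done.

Besides the shell and the picture viewer there is one more tool, called after "Call:" as name([rows], argument=value, ...), one row to a line, values as JSON. arm_command: Moves the arm, as the interface text tells. Its arguments: {"type":"object","properties":{"commands":{"type":"array","items":{"type":"array","items":{"type":"number"}}},"force":{"type":"number"}},"required":["commands"]}

```bash
mkdir -p pics; ls; python3 - <<'E'
from plant import sense, optics, workorder, bot
import cv2,numpy as np,pickle
s=sense(); print(s)
print([a for a in dir(bot) if a[0]!='_'],bot.grip_point_offset)
for n in("top","side"):
    f=optics.grab_frame(n); pickle.dump(f,open(n+"0.pkl","wb"))
    cv2.imwrite(f"pics/{n}0.png",f["frame"][:,:,::-1]); print({k:v for k,v in f.items() if k not in("frame","depth")})
E
```

```text
pics
{'time': 0.0, 'qpos': array([-1.23399925e+00,  3.20328202e-01,  1.56569252e+00,  1.73351880e-05,
        1.25738883e+00, -2.00131360e-02]), 'dq': array([ 0.00020728, -0.0005809 ,  0.00235949, -0.00119629, -0.00067083,
        0.00081443]), 'joint_torque': array([ 2.14089458e-03, -4.15514338e+01, -2.34160352e+01,  3.49861020e-04,
        8.18140106e-03, -5.48778303e-07]), 'eef_pos': array([ 0.20068069, -0.53833343,  0.23045617]), 'tcp_rot': array([-3.14153982e+00,  1.81620816e-03, -1.21399143e+00]), 'force': array([-0.61057524, -0.82503793,  0.38166552]), 'ft_torque': array([-0.02521424,  0.02427525, -0.04357049]), 'finger_gap': 0.08566832287593794}
['MotionError', 'grip_point_offset'] 0.0187
{'fov_y': 56.21765561035066, 'cx': 317.58064925801926, 'cy': 233.14451397309062, 'k1': -0.11662291604513539, 'R': array([[-0.01552809, -0.99951123, -0.02713274],
       [-0.98124068,  0.02044811, -0.19169927],
       [ 0.19216039,  0.02364703, -0.98107859]]), 't': array([-0.02047175,  0.59076315,  0.6401769 ])}
{'fov_y': 50.51879558426184, 'cx': 325.261018436378, 'cy': 237.9714486358106, 'k1': -0.0191350950215511, 'R': array([[-0.99656476, -0.08259789, -0.00602169],
       [-0.05714164,  0.73841418, -0.67192212],
       [ 0.05994586, -0.66926982, -0.74059733]]), 't': array([0.58372349, 0.07077095, 0.95815547])}
```

View pics/top0.png

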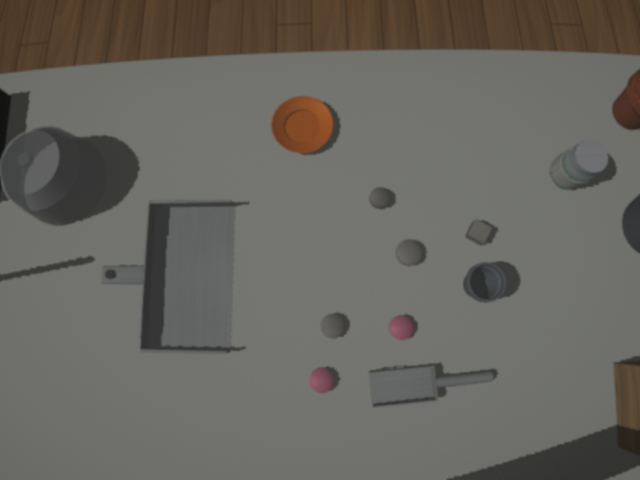

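View pics/side0.png

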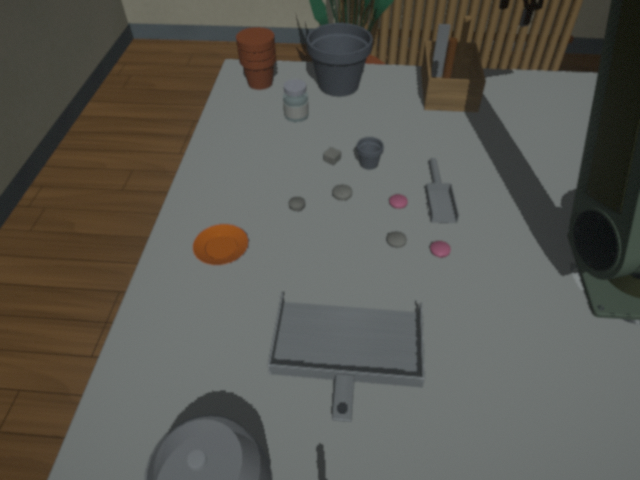

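Top view: grey stones at (381,198), (409,252) and (334,325). Two pink look-alikes at (401,327) and (322,380) must stay put. The pan is on the left with its mouth to the right, at column ~237. Next I'll measure positions and enlarge a crop.

```bash
cat > h.py <<'E'
import numpy as np,cv2,pickle
def ray(f,u,v):
    F=f["frame"].shape[0]/2/np.tan(np.radians(f["fov_y"])/2)
    K=np.array([[F,0,f["cx"]],[0,F,f["cy"]],[0,0,1]])
    p=cv2.undistortPoints(np.array([[[u,v]]],float),K,np.array([f["k1"],0,0,0.]))[0,0]
    return np.array([p[0],p[1],1.])
def px2w(f,u,v,z):
    R,t=f["R"],f["t"]; d=R.T@ray(f,u,v); c=-R.T@t
    return c+d*(z-c[2])/d[2]
def cloud(f):
    F=240/np.tan(np.radians(f["fov_y"])/2)
    K=np.array([[F,0,f["cx"]],[0,F,f["cy"]],[0,0,1]])
    v,u=np.mgrid[:480,:640]
    p=cv2.undistortPoints(np.stack([u,v],-1).reshape(-1,1,2).astype(float),K,np.array([f["k1"],0,0,0.]))[:,0]
    d=f["depth"].reshape(-1,1)
    X=np.c_[p,np.ones(len(p))]*d
    return ((X-f["t"])@f["R"]).reshape(480,640,3)
E
python3 - <<'E'
from h import *
f=pickle.load(open("top0.pkl","rb"));C=cloud(f);D=f["depth"]
z=C[:,:,2]
print("table z",np.median(z[400:460,250:350]))
m=((z>0.008)&(D>0)).astype(np.uint8); m[:50]=0
n,l,s,c=cv2.connectedComponentsWithStats(m)
for i in range(1,n):
    if s[i][4]<80: continue
    P=C[l==i]; top=P[P[:,2]>np.percentile(P[:,2],95)-.006]
    print(s[i],"cent",top.mean(0).round(3),"min",P.min(0).round(3),"max",P.max(0).round(3),f["frame"][l==i].mean(0).round())
for n,p in dict(mouthT=(237,203),mouthB=(232,350),bT=(150,203),bB=(143,350)).items(): print(n,px2w(f,*p,0.015).round(3))
for n,p in dict(a=(409,252),b=(334,325),c=(381,198)).items(): print(n,px2w(f,*p,0.014).round(3))
cv2.imwrite("pics/crop.png",cv2.resize(f["frame"][170:420,220:520,::-1],None,fx=2.6,fy=2.4,interpolation=cv2.INTER_CUBIC)[:600,:800])
E
```

```text
table z -0.0003628339869545001
[ 614   69   26   60 1049] cent [ 0.827 -0.572  0.1  ] min [ 0.782 -0.625  0.008] max [ 0.86  -0.567  0.109] [75. 49. 38.]
[   0   88  105  137 8175] cent [0.707 0.429 0.105] min [0.626 0.348 0.008] max [0.894 0.579 0.122] [65. 66. 65.]
[ 271   96   62   57 1677] cent [ 0.796 -0.005  0.013] min [ 0.74  -0.059  0.008] max [0.848 0.049 0.019] [127.  74.  43.]
[ 550  140   58   50 1971] cent [ 0.7   -0.468  0.089] min [ 0.668 -0.496  0.008] max [ 0.73  -0.435  0.093] [97. 99. 98.]
[370 187  21  22 358] cent [ 0.657 -0.135  0.017] min [ 0.64  -0.153  0.009] max [ 0.676 -0.119  0.022] [80. 79. 74.]
[623 195  17  57 662] cent [ 0.611 -0.553  0.066] min [ 0.556 -0.585  0.008] max [ 0.65  -0.549  0.075] [53. 54. 56.]
[ 101  200  133  154 2549] cent [0.534 0.245 0.028] min [0.408 0.112 0.008] max [0.657 0.331 0.033] [77. 78. 77.]
[466 219  26  25 414] cent [ 0.595 -0.296  0.023] min [ 0.576 -0.317  0.008] max [ 0.616 -0.276  0.027] [89. 88. 82.]
[396 239  26  26 518] cent [ 0.564 -0.179  0.016] min [ 0.545 -0.2    0.009] max [ 0.586 -0.158  0.02 ] [89. 88. 83.]

[... 198 characters left out ...]
 [ 0.468 -0.032  0.019] [87. 86. 81.]
[389 315  25  25 478] cent [ 0.443 -0.161  0.014] min [ 0.425 -0.181  0.008] max [ 0.463 -0.142  0.019] [119.  76.  88.]
[ 615  361   25   95 1912] cent [ 0.317 -0.52   0.062] min [ 0.231 -0.559  0.008] max [ 0.372 -0.517  0.072] [74. 62. 45.]
[ 369  365  124   43 1119] cent [ 0.355 -0.204  0.021] min [ 0.322 -0.303  0.008] max [ 0.384 -0.107  0.028] [84. 85. 84.]
[309 367  26  26 502] cent [ 0.364 -0.032  0.014] min [ 0.345 -0.052  0.008] max [ 0.383 -0.013  0.019] [117.  76.  87.]
mouthT [0.653 0.105 0.015]
mouthB [0.412 0.109 0.015]
bT [0.657 0.257 0.015]
bB [0.411 0.257 0.015]
a [ 0.564 -0.179  0.014]
b [ 0.449 -0.054  0.014]
c [ 0.656 -0.137  0.014]
```

View pics/crop.png

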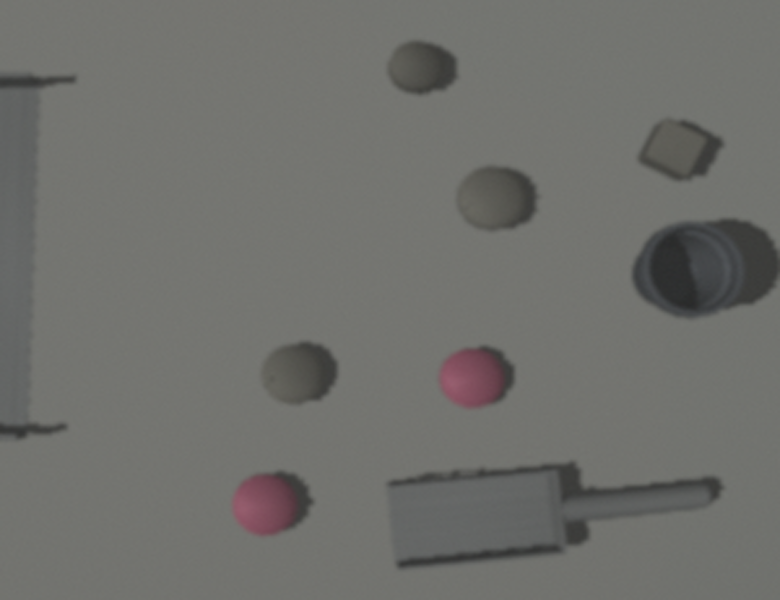

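Stones by size and position: a is the largest, at px (409,252), (0.565,-0.179). b is at (334,325), (0.449,-0.051). c is the smallest and tallest, at (381,198), (0.657,-0.136). All three are grey; the pink ones are decoys. I'll sweep b first, turning the tool so its flat face pushes along the line into the pan.

Call:
arm_command([
  [-8,-9.5,2,0,0,-0.18,0],
  [-16,-19,4,0,0,-0.36,0],
  [-20,-23,6,0,0,-0.54,0],
  [-24,-27,8,0,0,-0.72,0],
  [-28,-31,8,0,0,-0.9,0],
], force=30)

```text
time: 0.72
eef_pos: [0.3448, -0.2663, 0.1703]
tcp_rot: [-3.141, 0.0, -0.309]
force: [1.7, -1.2, 0.4]
finger_gap: 0.0003
```

```bash
cat >> h.py <<'E'
def shift(s,x,y,z,psi):
    from scipy.spatial.transform import Rotation as Ro
    R0=Ro.from_euler("xyz",s["tcp_rot"]); R1=Ro.from_euler("xyz",[np.pi,0,psi])
    d=R0.inv().apply(np.array([x,y,z])-s["eef_pos"])*100
    return d.round(2),(R0.inv()*R1).as_rotvec().round(3)
E
python3 - <<'E'
from plant import sense
from h import *
s=sense();print(s["time"],s["eef_pos"],s["tcp_rot"],s["finger_gap"]);print(shift(s,.442,-.1005,.06,-.14))
E
```

```text
0.725 [ 0.34476333 -0.26630661  0.17032221] [-3.14130615e+00  4.44147634e-04 -3.08685404e-01] 0.00033356318827809693
(array([  4.23, -18.75,  11.04]), array([-0.   ,  0.   , -0.169]))
```

Call:
arm_command([
  [1,-5,2,0,0,-0.09,0],
  [2,-10,4,0,0,-0.17,0],
  [3,-15,6,0,0,-0.17,0],
  [4.2,-18.7,8,0,0,-0.17,0],
  [4.2,-18.7,8,0,0,-0.17,0],
])

```text
time: 1.35
eef_pos: [0.4422, -0.1014, 0.0896]
tcp_rot: [-3.141, 0.003, -0.14]
force: [-1.5, -0.9, -0.3]
finger_gap: -0.0001
```

```bash
python3 - <<'E'
from plant import sense,optics
from h import *
s=sense();print(s["time"],s["eef_pos"],s["tcp_rot"],s["finger_gap"]);print(shift(s,.442,-.1005,.007,-.14))
f=optics.grab_frame("side");cv2.imwrite("pics/s1.png",f["frame"][:,:,::-1])
E
```

```text
1.35 [ 0.44217569 -0.10138432  0.0896033 ] [-3.14111035  0.00321225 -0.14000357] -5.329804121752988e-05
(array([-0.  , -0.08,  8.26]), array([-0.   ,  0.003, -0.   ]))
```

View pics/s1.png

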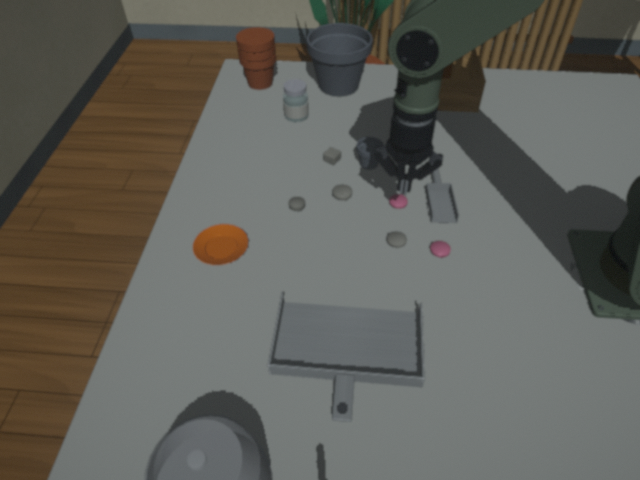

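The closed fingers, tip near (404,188), hang above the gap between the pink decoy (399,201) and stone b (396,240). I'll descend and check.

Call:
arm_command([
  [0,-0.1,2.5,0,0,0,0],
  [0,-0.1,5,0,0,0,0],
  [0,-0.1,7,0,0,0,0],
  [0,-0.1,8.2,0,0,0,0],
  [0,-0.1,8.2,0,0,0,0],
])

```text
time: 2.02
eef_pos: [0.4418, -0.103, 0.0089]
tcp_rot: [3.142, 0.001, -0.145]
force: [0.0, 0.5, -0.3]
finger_gap: -0.0
```

```bash
python3 - <<'E'
from plant import sense,optics
from h import *
s=sense();print(s["time"],s["eef_pos"],s["tcp_rot"],s["force"]);print(shift(s,.442,-.1005,.007,-.14))
f=optics.grab_frame("side");cv2.imwrite("pics/s2.png",cv2.resize(f["frame"][130:280,280:480,::-1],None,fx=4,fy=4))
E
```

```text
2.025 [ 0.44181709 -0.10295796  0.00889957] [ 3.14153986e+00  1.02301590e-03 -1.45085045e-01] [ 0.01482373  0.45154215 -0.26001752]
(array([-0.02, -0.25,  0.19]), array([ 0.   ,  0.001, -0.005]))
```

View pics/s2.png

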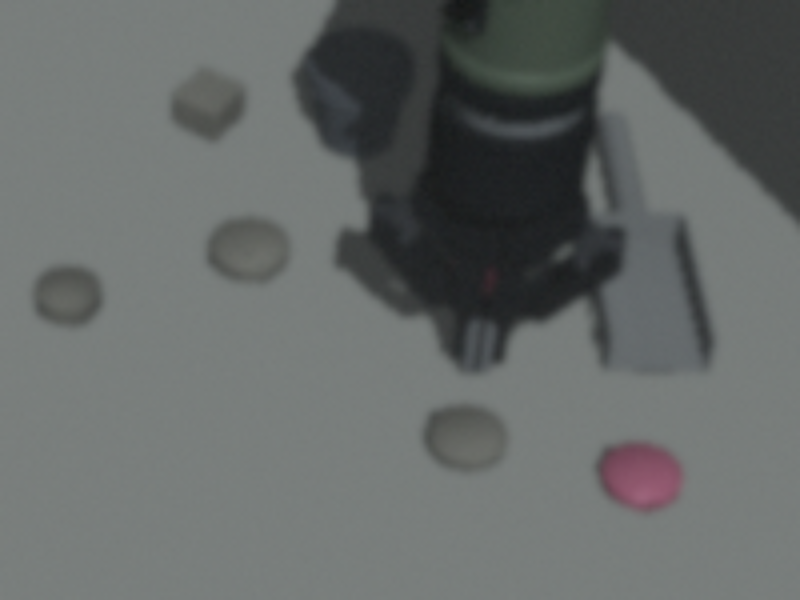

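Call:
arm_command([
  [0,-0.6,0.1,0,0,0,0],
  [0,-1.6,0.2,0,0,0,0],
  [0,-2.8,0.2,0,0,0,0],
  [0,-4.2,0.2,0,0,0,0],
  [0,-5.6,0.2,0,0,0,0],
])

```text
time: 2.7
eef_pos: [0.4507, -0.0459, 0.0073]
tcp_rot: [3.141, -0.001, -0.143]
force: [0.2, -1.3, 1.7]
finger_gap: 0.0002
```

Call:
arm_command([
  [0,-1.4,0,0,0,0,0],
  [0,-2.8,0,0,0,0,0],
  [0,-4.2,0,0,0,0,0],
  [0,-5.6,0,0,0,0,0],
  [0,-7,0,0,0,0,0],
])

```text
time: 3.32
eef_pos: [0.4606, 0.0232, 0.0071]
tcp_rot: [3.141, -0.0, -0.144]
force: [-0.3, -2.0, 4.4]
finger_gap: -0.0004
```

```bash
cat > look.py <<'E'
from plant import sense,optics
from h import *
import sys
s=sense();print(s["time"],s["eef_pos"].round(4),s["tcp_rot"].round(3),s["force"].round(1))
f=optics.grab_frame("top");cv2.imwrite(f"pics/{sys.argv[1]}.png",f["frame"][:,:,::-1])
C=cloud(f);m=((C[:,:,2]>.008)&(f["depth"]>0)).astype(np.uint8);m[:50]=0
n,l,st,c=cv2.connectedComponentsWithStats(m)
for i in range(1,n):
    if 150<st[i][4]<700:
        P=C[l==i]; print(st[i][:2]+st[i][2:4]//2,P[P[:,2]>np.percentile(P[:,2],95)-.006].mean(0).round(3),f["frame"][l==i].mean(0).round())
E
python3 look.py t3
```

```text
3.325 [0.4606 0.0232 0.0071] [ 3.141 -0.    -0.144] [-0.3 -2.   4.4]
[380 198] [ 0.657 -0.136  0.017] [95. 95. 89.]
[631 223] [ 0.611 -0.553  0.066] [63. 66. 67.]
[479 231] [ 0.595 -0.296  0.023] [106. 105.  98.]
[409 252] [ 0.564 -0.179  0.016] [103. 102.  96.]
[401 327] [ 0.443 -0.161  0.014] [136.  86. 100.]
```

View pics/t3.png

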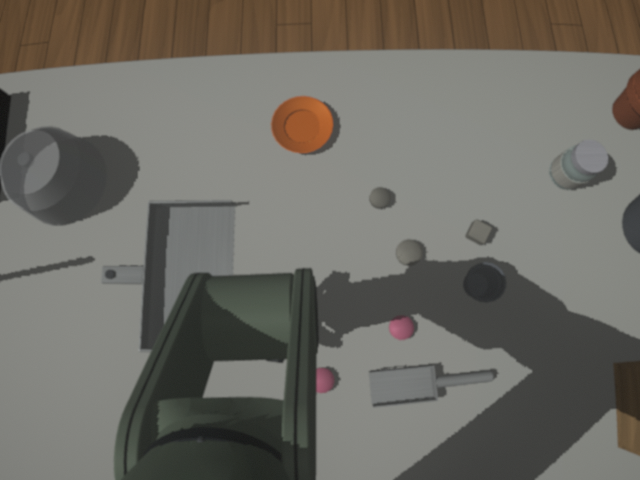

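The top view is blocked by the arm; the bystanders haven't moved. I'll check from the side.

```bash
python3 - <<'E'
from plant import sense,optics
from h import *
f=optics.grab_frame("side");cv2.imwrite("pics/s4.png",cv2.resize(f["frame"][180:380,260:460,::-1],None,fx=3,fy=3))
E
```

```text
(no output)
```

View pics/s4.png

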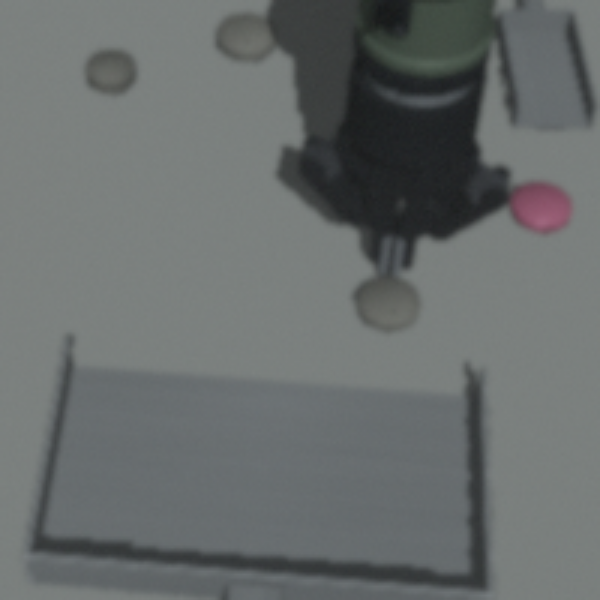

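Stone b rides squarely ahead of the fingertips, px (388,303) in this crop. Pushing on into the pan.

Call:
arm_command([
  [0,-1.0,0,0,0,0,0],
  [0,-2.3,0,0,0,0,0],
  [0,-3.7,0,0,0,0,0],
  [0,-5.1,0,0,0,0,0],
  [0,-6.5,0,0,0,0,0],
])

```text
time: 4.05
eef_pos: [0.4698, 0.0877, 0.007]
tcp_rot: [3.142, 0.0, -0.144]
force: [0.1, -0.4, -0.6]
finger_gap: -0.0004
```

Call:
arm_command([
  [0,-1.4,0,0,0,0,0],
  [0,-2.6,0,0,0,0,0],
  [0,-3.6,0,0,0,0,0],
  [0,-4.3,0,0,0,0,0],
  [0,-4.5,0,0,0,0,0],
])

```text
time: 4.68
eef_pos: [0.4763, 0.1315, 0.007]
tcp_rot: [3.141, -0.0, -0.144]
force: [0.5, -0.7, -0.2]
finger_gap: -0.0002
```

```bash
python3 - <<'E'
from plant import sense,optics
from h import *
s=sense();print(s["time"],s["eef_pos"].round(4),s["force"].round(1))
f=optics.grab_frame("side");cv2.imwrite("pics/s5.png",cv2.resize(f["frame"][230:430,260:460,::-1],None,fx=3,fy=3))
E
```

```text
4.675 [0.4763 0.1315 0.007 ] [ 0.5 -0.7 -0.2]
```

View pics/s5.png

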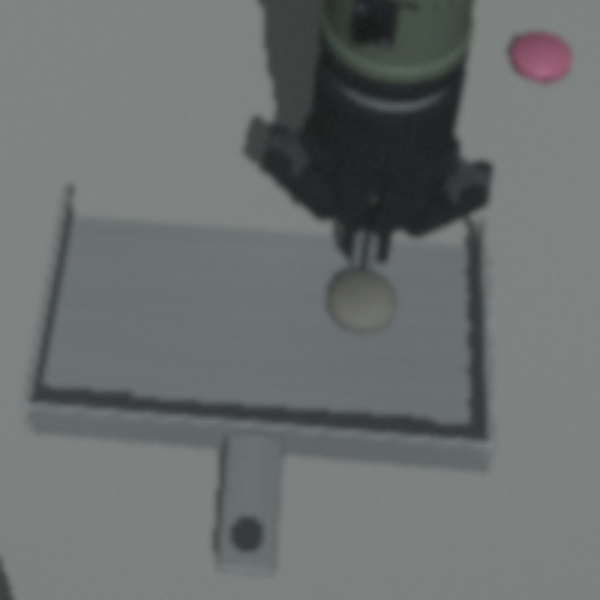

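Stone b lies flat in the pan, about 30 mm past the mouth. I'll back off, lift and head for stone a.

Call:
arm_command([
  [0,0.8,0,0,0,0,0],
  [0,1.5,-1,0,0,0,0],
  [0,2,-4,0,0,0,0],
  [0,2.5,-8,0,0,0,0],
  [0,2.5,-10,0,0,0,0],
])

```text
time: 5.35
eef_pos: [0.4734, 0.1055, 0.1098]
tcp_rot: [-3.141, -0.004, -0.145]
force: [-0.1, 1.1, 0.0]
finger_gap: 0.0001
```

```bash
python3 - <<'E'
from plant import sense
from h import *
s=sense();print(s["time"],s["eef_pos"],s["tcp_rot"]);print(shift(s,.568,-.228,.10,.075))
E
```

```text
5.35 [0.47338679 0.10554979 0.10976626] [-3.14057551 -0.00351053 -0.14539335]
(array([14.19, 31.63,  0.99]), array([-0.001, -0.004, -0.22 ]))
```

Call:
arm_command([
  [2.3,5,0,0,0,-0.07,0],
  [4.5,10,0,0,0,-0.15,0],
  [6.8,15,0,0,0,-0.22,0],
  [9,20,0,0,0,-0.22,0],
  [11.2,25,0,0,0,-0.22,0],
])

```text
time: 5.98
eef_pos: [0.5474, -0.1596, 0.1079]
tcp_rot: [3.141, -0.001, 0.075]
force: [1.8, -0.3, 1.0]
finger_gap: 0.0001
```

Call:
arm_command([
  [1.5,3,0,0,0,0,0],
  [1.5,7,0,0,0,0,0],
  [1.5,7,0,0,0,0,0],
  [1.5,7,0,0,0,0,0],
  [1.5,7,0,0,0,0,0],
])

```text
time: 6.6
eef_pos: [0.5674, -0.2249, 0.1074]
tcp_rot: [-3.141, 0.0, 0.077]
force: [-0.2, 0.4, 0.2]
finger_gap: 0.0002
```

```bash
python3 look.py t6; python3 - <<'E'
from plant import sense
from h import *
s=sense();print(shift(s,.568,-.228,.007,.075))
E
```

```text
6.6 [ 0.5674 -0.2249  0.1074] [-3.141  0.     0.077] [-0.2  0.4  0.2]
[380 198] [ 0.657 -0.135  0.017] [88. 88. 82.]
[409 252] [ 0.565 -0.179  0.016] [98. 98. 91.]
[202 309] [0.477 0.161 0.014] [92. 92. 86.]
[401 327] [ 0.444 -0.161  0.014] [133.  85.  98.]
[321 380] [ 0.364 -0.032  0.014] [131.  85.  97.]
(array([ 0.02,  0.32, 10.04]), array([-0.   ,  0.   ,  0.002]))
```

View pics/t6.png

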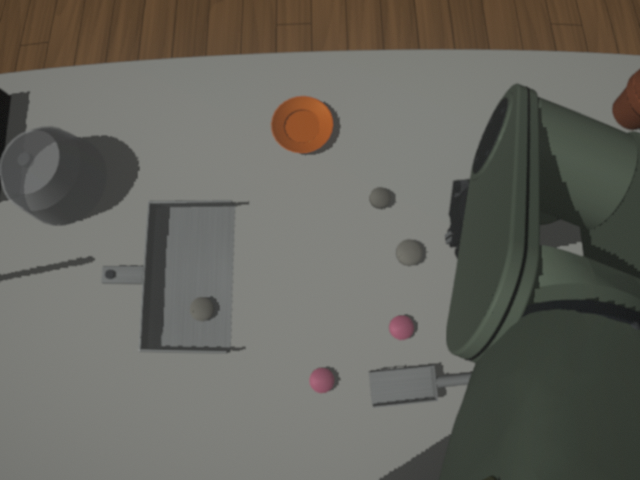

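Stone b is in the pan at px (202,309), about (0.477, 0.161). Now down behind stone a.

Call:
arm_command([
  [0,0.2,3,0,0,0,0],
  [0,0.2,6,0,0,0,0],
  [0,0.2,8.5,0,0,0,0],
  [0,0.2,9.7,0,0,0,0],
  [0,0.2,10,0,0,0,0],
])

```text
time: 7.28
eef_pos: [0.5679, -0.2272, 0.0068]
tcp_rot: [-3.141, 0.001, 0.077]
force: [-0.2, 0.1, 0.3]
finger_gap: 0.0
```

```bash
python3 - <<'E'
from plant import sense,optics
from h import *
s=sense();print(s["time"],s["eef_pos"].round(4),s["tcp_rot"].round(3),s["force"].round(1))
f=optics.grab_frame("side");cv2.imwrite("pics/s7.png",cv2.resize(f["frame"][100:260,260:460,::-1],None,fx=3.5,fy=3.5))
E
```

```text
7.275 [ 0.5679 -0.2272  0.0068] [-3.141e+00  1.000e-03  7.700e-02] [-0.2  0.1  0.3]
```

View pics/s7.png

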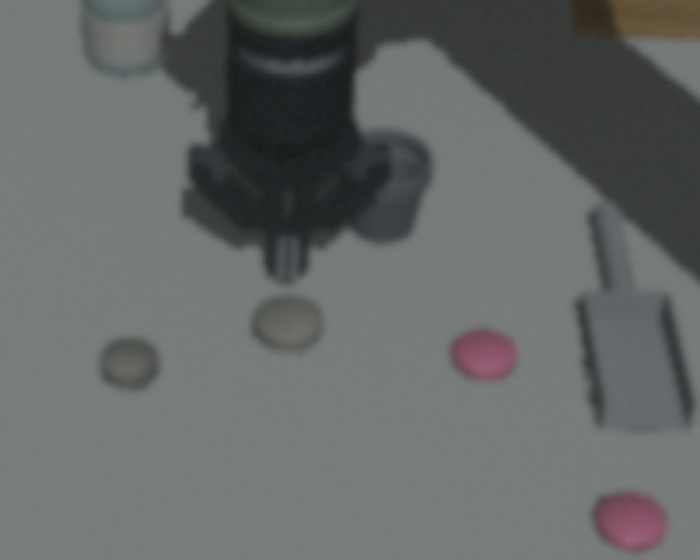

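Fingers stand behind stone a, px (287,322) in the crop, clear of the pot. Sweeping.

Call:
arm_command([
  [0,-0.6,0,0,0,0,0],
  [0,-1.4,0,0,0,0,0],
  [0,-2.5,0,0,0,0,0],
  [0,-3.9,0,0,0,0,0],
  [0,-5.3,0,0,0,0,0],
])

```text
time: 7.95
eef_pos: [0.564, -0.1738, 0.0073]
tcp_rot: [3.141, -0.0, 0.076]
force: [1.0, -1.7, 0.6]
finger_gap: -0.0002
```

Call:
arm_command([
  [0,-1.5,0,0,0,0,0],
  [0,-3,0,0,0,0,0],
  [0,-4.5,0,0,0,0,0],
  [0,-6,0,0,0,0,0],
  [0,-7.5,0,0,0,0,0],
])

```text
time: 8.57
eef_pos: [0.5582, -0.0991, 0.0071]
tcp_rot: [3.142, 0.0, 0.076]
force: [0.3, -0.7, 0.6]
finger_gap: -0.0
```

Call:
arm_command([
  [0,-1.5,0,0,0,0,0],
  [0,-3,0,0,0,0,0],
  [0,-4.5,0,0,0,0,0],
  [0,-6,0,0,0,0,0],
  [0,-7.5,0,0,0,0,0],
])

```text
time: 9.2
eef_pos: [0.5525, -0.0243, 0.0071]
tcp_rot: [3.142, 0.0, 0.076]
force: [-0.2, -1.2, 0.1]
finger_gap: -0.0003
```

```bash
python3 - <<'E'
from plant import sense,optics
from h import *
s=sense();print(s["time"],s["eef_pos"].round(4),s["tcp_rot"].round(3),s["force"].round(1));print(shift(s,.544,.1265,.007,.077))
f=optics.grab_frame("side");cv2.imwrite("pics/s8.png",cv2.resize(f["frame"][170:390,240:460,::-1],None,fx=2.7,fy=2.7))
E
```

```text
9.2 [ 0.5525 -0.0243  0.0071] [3.142 0.    0.076] [-0.2 -1.2  0.1]
(array([ 3.00e-01, -1.51e+01,  1.00e-02]), array([ 0.   ,  0.   , -0.001]))
```

View pics/s8.png

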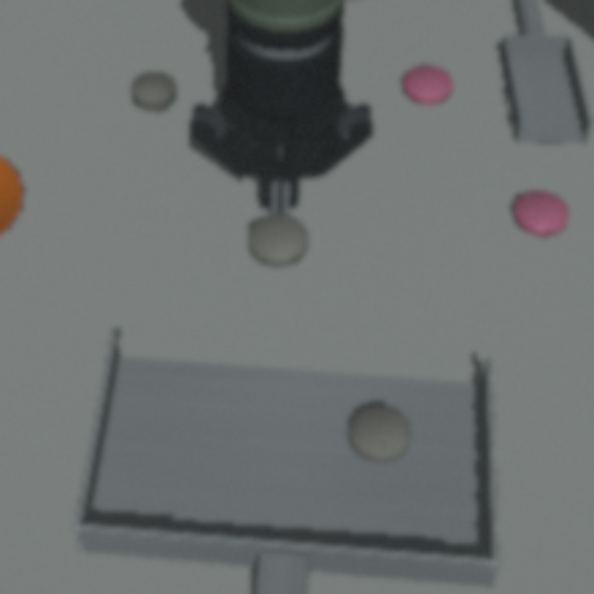

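Stone a is centred ahead of the fingers, px (278,240) in the crop, with 15 cm left to go.

Call:
arm_command([
  [0,-1.0,0,0,0,0,0],
  [0,-2.4,0,0,0,0,0],
  [0,-3.9,0,0,0,0,0],
  [0,-5.4,0,0,0,0,0],
  [0,-6.9,0,0,0,0,0],
])

```text
time: 9.88
eef_pos: [0.5472, 0.0446, 0.007]
tcp_rot: [3.142, 0.0, 0.076]
force: [0.6, -1.0, 0.3]
finger_gap: 0.0001
```

Call:
arm_command([
  [0,-1.5,0,0,0,0,0],
  [0,-3,0,0,0,0,0],
  [0,-4.4,0,0,0,0,0],
  [0,-5.6,0,0,0,0,0],
  [0,-6.6,0,0,0,0,0],
])

```text
time: 10.5
eef_pos: [0.5423, 0.1101, 0.0071]
tcp_rot: [3.141, -0.0, 0.076]
force: [0.6, -0.6, -0.9]
finger_gap: 0.0003
```

Call:
arm_command([
  [0,-0.8,0,0,0,0,0],
  [0,-1.3,0,0,0,0,0],
  [0,-1.6,0,0,0,0,0],
  [0,-1.6,0,0,0,0,0],
  [0,-1.6,0,0,0,0,0],
])

```text
time: 11.12
eef_pos: [0.5412, 0.1251, 0.0071]
tcp_rot: [3.142, -0.0, 0.076]
force: [0.2, -0.4, 0.5]
finger_gap: -0.0003
```

Call:
arm_command([
  [0,0.8,0,0,0,0,0],
  [0,1.5,-1,0,0,0,0],
  [0,2,-4,0,0,0,0],
  [0,2.5,-8,0,0,0,0],
  [0,2.5,-10,0,0,0,0],
])

```text
time: 11.75
eef_pos: [0.5442, 0.0996, 0.11]
tcp_rot: [-3.141, -0.004, 0.075]
force: [-0.5, 0.7, 0.1]
finger_gap: -0.0
```

```bash
python3 - <<'E'
from plant import sense,optics
from h import *
s=sense();print(s["time"],s["eef_pos"].round(4),s["tcp_rot"].round(3),s["force"].round(1));print(shift(s,.666,-.182,.1,.183))
f=optics.grab_frame("side");cv2.imwrite("pics/s9.png",cv2.resize(f["frame"][170:390,240:460,::-1],None,fx=2.7,fy=2.7))
E
```

```text
11.75 [0.5442 0.0996 0.11  ] [-3.141 -0.004  0.075] [-0.5  0.7  0.1]
(array([10.03, 28.99,  1.04]), array([ 0.   , -0.004, -0.108]))
```

View pics/s9.png

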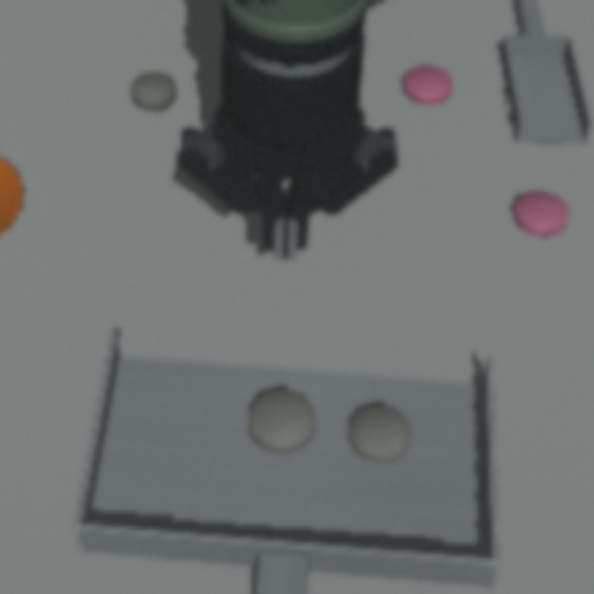

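Both b and a sit inside the pan. Now stone c.

Call:
arm_command([
  [2,5,0,0,0,-0.06,0],
  [4,10,0,0,0,-0.11,0],
  [6,15,0,0,0,-0.11,0],
  [8,20,0,0,0,-0.11,0],
  [9.5,25,0,0,0,-0.11,0],
])

```text
time: 12.42
eef_pos: [0.6572, -0.1439, 0.1069]
tcp_rot: [-3.142, -0.0, 0.185]
force: [1.1, 0.3, 0.2]
finger_gap: -0.0001
```

Call:
arm_command([
  [1,2.5,0,0,0,0,0],
  [1,4.5,0,0,0,0,0],
  [1,4.5,0,0,0,0,0],
  [1,4.5,0,0,0,0,0],
  [1,4.5,0,0,0,0,0],
])

```text
time: 13.05
eef_pos: [0.6745, -0.1828, 0.1073]
tcp_rot: [-3.141, 0.0, 0.187]
force: [-0.2, 0.6, 1.0]
finger_gap: 0.0002
```

```bash
python3 look.py t10; python3 - <<'E'
from plant import sense
from h import *
s=sense();print(shift(s,.666,-.182,.007,.187))
E
```

```text
13.05 [ 0.6745 -0.1828  0.1073] [-3.141  0.     0.187] [-0.2  0.6  1. ]
[631 223] [ 0.61  -0.553  0.066] [38. 39. 40.]
[204 270] [0.541 0.158 0.016] [103. 103.  97.]
[202 309] [0.478 0.161 0.014] [101. 101.  95.]
[322 380] [ 0.364 -0.033  0.014] [143.  92. 106.]
(array([-0.83, -0.25, 10.04]), array([-0.,  0.,  0.]))
```

View pics/t10.png

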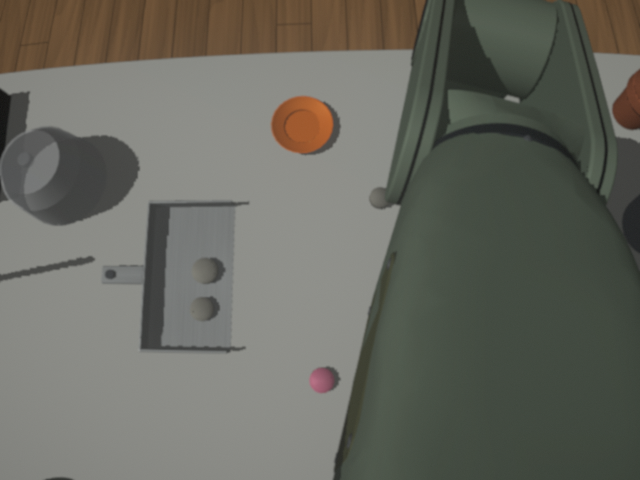

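Stones a (204,270) and b (202,309) lie in the pan; c is still at (380,198). I'll correct 8 mm sideways while descending.

Call:
arm_command([
  [-0.8,0,3,0,0,0,0],
  [-0.8,0,6,0,0,0,0],
  [-0.8,0,8.5,0,0,0,0],
  [-0.8,0,9.7,0,0,0,0],
  [-0.8,0,10,0,0,0,0],
])

```text
time: 13.72
eef_pos: [0.6669, -0.1851, 0.0068]
tcp_rot: [-3.141, 0.001, 0.187]
force: [-0.4, -0.8, 1.0]
finger_gap: -0.0001
```

```bash
python3 - <<'E'
from plant import sense,optics
from h import *
s=sense();print(s["time"],s["eef_pos"].round(4),s["tcp_rot"].round(3),s["force"].round(1));print(shift(s,.607,.13,.007,.187))
f=optics.grab_frame("side");cv2.imwrite("pics/s11.png",cv2.resize(f["frame"][100:260,220:420,::-1],None,fx=3.5,fy=3.5))
E
```

```text
13.725 [ 0.6669 -0.1851  0.0068] [-3.141e+00  1.000e-03  1.870e-01] [-0.4 -0.8  1. ]
(array([-4.000e-02, -3.208e+01, -2.000e-02]), array([-0.   ,  0.001, -0.   ]))
```

View pics/s11.png

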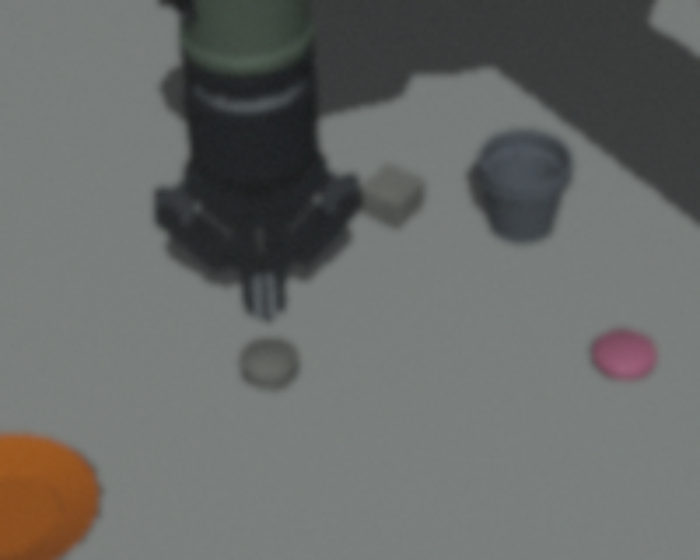

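Fingers are square behind stone c, px (269,363) in the crop. Sweeping.

Call:
arm_command([
  [0,-0.6,0,0,0,0,0],
  [0,-1.4,0,0,0,0,0],
  [0,-2.5,0,0,0,0,0],
  [0,-3.9,0,0,0,0,0],
  [0,-5.3,0,0,0,0,0],
])

```text
time: 14.4
eef_pos: [0.6571, -0.1324, 0.0073]
tcp_rot: [3.141, -0.0, 0.186]
force: [0.2, -0.9, 0.4]
finger_gap: 0.0002
```

Call:
arm_command([
  [0,-1.5,0,0,0,0,0],
  [0,-3,0,0,0,0,0],
  [0,-4.5,0,0,0,0,0],
  [0,-6,0,0,0,0,0],
  [0,-7.5,0,0,0,0,0],
])

```text
time: 15.02
eef_pos: [0.6432, -0.0588, 0.0071]
tcp_rot: [3.141, -0.0, 0.186]
force: [1.1, -0.6, 0.2]
finger_gap: -0.0002
```

Call:
arm_command([
  [0,-1.5,0,0,0,0,0],
  [0,-3,0,0,0,0,0],
  [0,-4.3,0,0,0,0,0],
  [0,-5.3,0,0,0,0,0],
  [0,-6,0,0,0,0,0],
])

```text
time: 15.65
eef_pos: [0.6321, -0.0002, 0.0071]
tcp_rot: [3.141, 0.0, 0.186]
force: [-0.1, -1.0, 0.5]
finger_gap: 0.0
```

```bash
python3 - <<'E'
from plant import sense,optics
from h import *
s=sense();print(s["time"],s["eef_pos"].round(4),s["tcp_rot"].round(3),s["force"].round(1));print(shift(s,.607,.13,.007,.187))
f=optics.grab_frame("side");cv2.imwrite("pics/s12.png",cv2.resize(f["frame"][170:390,240:460,::-1],None,fx=2.7,fy=2.7))
E
```

```text
15.65 [ 6.321e-01 -2.000e-04  7.100e-03] [3.141 0.    0.186] [-0.1 -1.   0.5]
(array([-6.000e-02, -1.326e+01,  1.000e-02]), array([ 0.   ,  0.   , -0.001]))
```

View pics/s12.png

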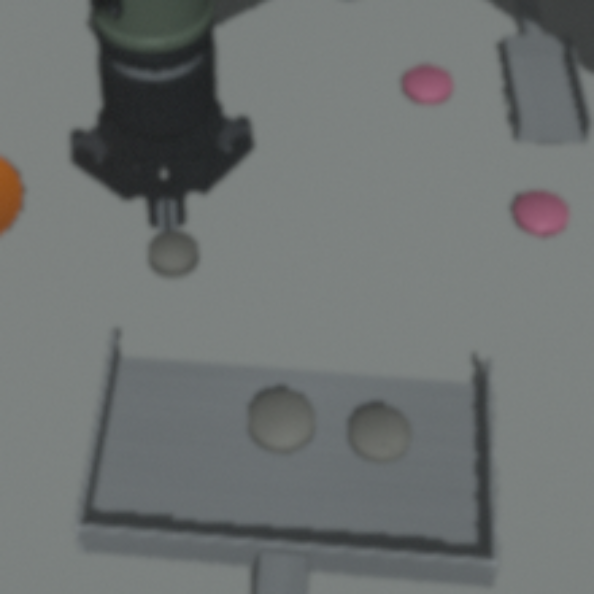

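Stone c is centred at px (173,253) in the crop and heading between the wall and stone a. Finishing the push, then retracting.

Call:
arm_command([
  [0,-1.0,0,0,0,0,0],
  [0,-2.4,0,0,0,0,0],
  [0,-3.8,0,0,0,0,0],
  [0,-5.2,0,0,0,0,0],
  [0,-6.6,0,0,0,0,0],
])

```text
time: 16.32
eef_pos: [0.6198, 0.0652, 0.007]
tcp_rot: [3.142, 0.0, 0.186]
force: [-0.7, -1.2, -0.3]
finger_gap: 0.0002
```

Call:
arm_command([
  [0,-1.4,0,0,0,0,0],
  [0,-2.8,0,0,0,0,0],
  [0,-4.1,0,0,0,0,0],
  [0,-5.2,0,0,0,0,0],
  [0,-5.9,0,0,0,0,0],
])

```text
time: 16.95
eef_pos: [0.609, 0.1227, 0.0071]
tcp_rot: [3.141, 0.0, 0.186]
force: [-0.4, -0.4, 0.4]
finger_gap: 0.0
```

Call:
arm_command([
  [0,-0.4,0,0,0,0,0],
  [0,-0.7,0,0,0,0,0],
  [0,-0.8,0,0,0,0,0],
  [0,-0.8,0,0,0,0,0],
  [0,-0.8,0,0,0,0,0],
])

```text
time: 17.58
eef_pos: [0.6077, 0.1297, 0.0071]
tcp_rot: [3.141, -0.0, 0.186]
force: [0.3, -0.3, -0.3]
finger_gap: 0.0
```

Call:
arm_command([
  [0,0.8,0,0,0,0,0],
  [0,1.5,-1,0,0,0,0],
  [0,2,-4,0,0,0,0],
  [0,2.5,-8,0,0,0,0],
  [0,2.5,-12,0,0,0,0],
])

```text
time: 18.2
eef_pos: [0.6124, 0.1044, 0.129]
tcp_rot: [3.141, -0.001, 0.185]
force: [0.0, -0.0, 0.2]
finger_gap: -0.0001
```

Call:
arm_command([
  [0,5,-2,0,0,0,0],
  [0,10,-4,0,0,0,0],
  [0,15,-6,0,0,0,0],
  [0,20,-6,0,0,0,0],
  [0,20,-6,0,0,0,0],
])

```text
time: 18.82
eef_pos: [0.6495, -0.0954, 0.1879]
tcp_rot: [3.14, -0.001, 0.181]
force: [-0.2, 0.3, -0.5]
finger_gap: -0.0
```

```bash
python3 look.py t13; python3 - <<'E'
from plant import optics
from h import *
f=optics.grab_frame("side");cv2.imwrite("pics/s13.png",f["frame"][:,:,::-1])
E
```

```text
18.825 [ 0.6495 -0.0954  0.1879] [ 3.14e+00 -1.00e-03  1.81e-01] [-0.2  0.3 -0.5]
[631 223] [ 0.611 -0.553  0.065] [49. 51. 52.]
[206 236] [0.599 0.157 0.018] [115. 115. 108.]
[204 270] [0.541 0.158 0.016] [129. 129. 121.]
```

View pics/s13.png

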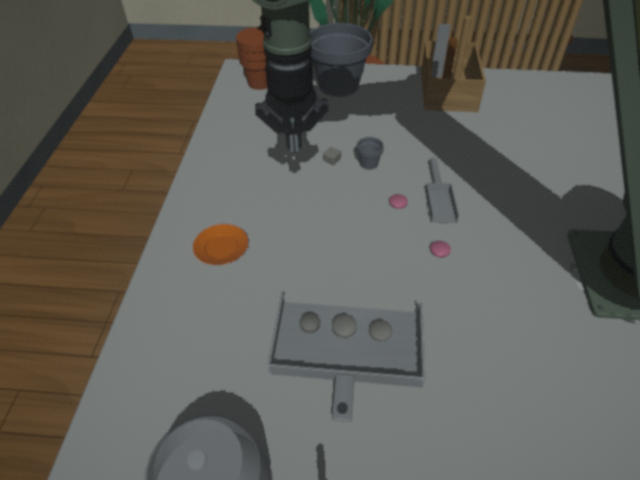

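View pics/t13.png

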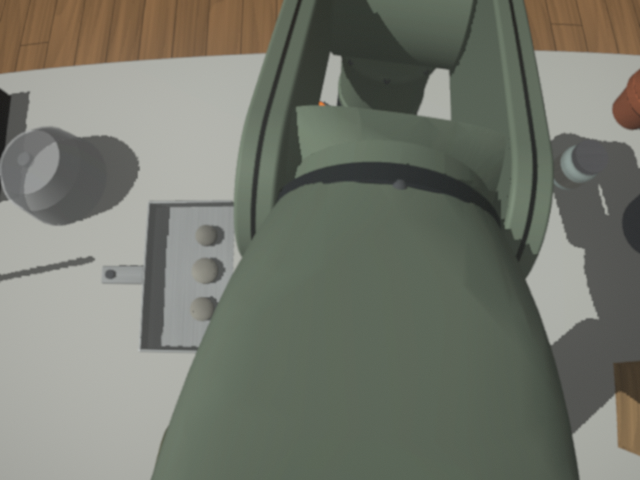

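All three stones lie in the pan in the side view, at (310,322), (344,325) and (380,330). Pot, foot, saucer, scoop and the pink decoys are at their starting pixels, and the gripper is clear of everything. Handing in.

```bash
python3 -c "
from plant import workorder;print(workorder.job_done())"
```

```text
the job is handed in; nothing more can be done
None
```

I swept stones b, a and c one after another into the pan with closed fingers, at about 0.12 m/s or less, and handed the job in at about 19 s of the 67 s allowed.

- **Stones:** the last top-view measurements put a at (0.541, 0.158) m and c at (0.599, 0.157) m. Stone b was at (0.478, 0.161) m, measured just before the sweep of c. In the final top view the arm partly hid b and merged with it; the side view shows it in the pan. All three centres are about 45–50 mm past the mouth, and the stones look flat and clear of the walls.
- **Bystanders:** the pot, foot, saucer, scoop and both pink look-alikes are at their starting pixels in the final side view. The arm hid most of them in the final top view, so I could not re-measure them there.
- **Robot:** the fingers ended clear at 0.19 m height. The highest reported force was about 5 N, and no check failed.

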